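Shut the tip box and its drawer

TASK

Put the pipette tips away: push the open lid of the tip box down shut with the fingertips while its drawer is still pulled out, and only then gently push the drawer fully home, without ramming it, into its cabinet, with the box inside and its lid still shut. Nothing needs gripping and nothing is to be lifted: the box stays standing on the drawer's floor, and the bottles, marker and tape roll round about stay where they are.

Things in the scene. Friction and masses are not known exactly. Their poses are not given: they have to be found in the camera images.
- cabinet: Small bench-top drawer cabinet, light grey shell 155 deep (x) x 128 wide (y) x 94 mm high, fixed to the worktop, open to the front. Origin: on the worktop in the middle of its width, 147 mm in front of the middle of the shell (69.5 mm in front of the shell's front plane), under the middle of the pulled-out drawer. Its own -x axis is its front, from which the drawer comes out; z is up. Its inner height is 81 mm, so the tip box passes in only with its lid shut.
- tray (a joint): Slide of the cabinet's white drawer, m: 0 = fully home, grows as it is pulled out along the cabinet's -x axis, up to 0.150; it starts at 0.134 to 0.146. Sliding friction about 1.5 N; it has no spring, stays where it is left and ends against a hard stop.
- drawer_front (a point): Middle of the outer face of the drawer's front panel, 50 mm above the worktop; moves with the drawer. The panel is 8 mm thick, 128 mm wide and reaches from 6 to 80 mm above the worktop. A pull lip 50 mm wide and 5 mm thick sticks out 10.5 mm from it, 18 mm above the worktop (top at 20.5 mm). The drawer's floor is 14 mm above the worktop, 140 x 102 mm inside, its side walls reach 38 mm above the worktop.
- tip_box: Tip box standing loose on the drawer's floor, 0.25 kg, clear lower part 38 mm high with a rack of tips in it and a peach hinged lid; 82 mm (its own x) x 122 mm (its own y), 60 mm high when shut. Origin: centre of its underside. Its own +x side is the hinge side and points to the cabinet's right (cabinet's -y), its -x side to the cabinet's left; its long side runs along the drawer. It has about 9 mm of play to each side in the drawer.
- tip_box_lid (a joint): Hinge angle of the tip box's lid, rad: 0 = shut, 1.57 = lid standing upright, at most 1.68; it starts at 1.25 to 1.6. The lid is a shallow cap 82 x 122 mm and 22 mm deep; its outer face lies 22 mm above the hinge line when shut. It weighs about 25 g, turns with slight friction (0.01 N m) and may stay where it is left, so it has to be followed all the way down.
- lid_hinge (a point): Middle of the lid's hinge line, on the box's rear upper edge, 38 mm above the box's underside; the line runs along the box's own y axis, and the shut lid reaches 82 mm from it towards the box's -x.
- bottle_a: Slender white dropper bottle, 36 mm across, 102 mm high, standing to the left of the pulled-out drawer. Origin: centre of its underside.
- bottle_b: Small white reagent bottle, 31 mm across, 66 mm high, standing to the left of the cabinet's front. Origin: centre of its underside.
- marker: Black marker pen, 130 mm long, 13 mm thick, lying flat on the worktop to the right of the drawer, long along its own y axis, pointing roughly the way the drawer slides. Origin: under its middle.
- tape: Roll of tape, 90 mm across, 19 mm high, lying flat to the right of the cabinet. Origin: centre of its underside.
Mind the look-alikes: they are no part of the job. What is shaped like the tip_box but green is not meant.

How it is judged:
By the outcome, as a careful person would: the job done as asked, in the order asked, and still so for the second after the job is handed in, with the robot touching nothing.
It also fails if it takes over 53 s, if anything falls off the work surface, if the arm or the gripper's body presses on something with over 40 N, if the wrist force passes 120 N, or if a joint passes its speed limit or range.

ROBOT

A 6-joint arm with a two-finger parallel gripper is mounted at the origin on a cart in front of the work surface, level with it; the furniture and walls round the work are solid. World frame = base frame: x ahead of the robot, y to its left, z up, the work surface at z = 0. Lengths are in m, angles in rad, forces in N, time in s.
With the tool pointing down it reaches from about 0.225 to 0.875 m from the base axis. Payload 3.4 kg.
Tool frame: the origin (TCP) lies midway between the tips of the shut fingers; the grasp point (between the pads) lies 19 mm behind it; z points along the fingers, y is the line along which they close (so a half turn about z gives the same grasp; the last joint's range is limited). The gripper opens to 85 mm and grips with 20 to 120 N. Pads are 22 mm wide; open, the fingers measure 114 mm over their backs; the gripper's body (76 mm by 85 mm) begins 54 mm behind the grasp point. The pads swing forward as they close: fully open they stand 13 mm farther back than shut.
Start: joints at [-1.334, 0.276, 1.505, -0, 1.361, -0.121], TCP at [0.201, -0.539, 0.231] pointing down, gripper open.
Joint ranges: [-2.89, 2.89], [-0.75, 2.08], [0.22, 2.7], [-1.18, 4.32], [0.11, 2.71], [-2.7, 2.7]. Speed limits (rad/s): [2.57, 2.57, 3.14, 3.14, 3.14, 3.14].

INTERFACE

Orientations are given as a unit quaternion [w, x, y, z].
In Python, from rig import * gives the robot as it stands.
- The arm moves only by the tool apply_moves, never from a script. Its argument "steps" is one flat list of numbers, 4 for each row, row after row: the shift along the world's x, y, z in cm, then the turn about the world's z in degrees. A call has 1 to 8 rows; each row is the pose to reach, as a shift and turn from the pose commanded when the call began; what a row does not reach only later rows make up. A row lasts 1/12 s, in which the tool goes at most 41.7 mm and 7.16 degrees, less where a joint would pass 70% of its speed; a pose out of reach is approached as far as the arm can. A call with a gripper value outside its range is refused whole. "jaw" is the closure in counts, from 0 (fully open) to 255 (shut), set as the call begins (left out, the last holds). The fingers move at their own pace and stop on an object; "newtons" is the grip in N (left out, the last holds). Time passes only in rows, so rows that repeat a pose let the fingers close. It gives the time, the measured TCP pose, the force, the opening and the grip force at its end, in the units of the state.
- get_state(): the state, without advancing time (a new reading comes with each control period).
- get_image(name): name is "scene" or "side" or "wrist"; returns the picture (480x640x3 uint8, red, green, blue); there is no depth.
- calibration(name): a dict with "fx", "fy", "cx", "cy" (pixels), "xyz" and "rotation" of the camera in the world. Camera axes: x right, y up, looking along -z (the intrinsics and any distortion apply to the point x, -y, -z); pixel columns grow to the right and rows downward; lengths in m; the calibration is good to about 2 mm. A picture is of the moment at which its call begins: read the wrist's pose just before it. calibration takes no time and is no camera call; for the wrist camera it gives the pose at the moment of the call.
- sign_off(): hands the job in; it is judged then, once.
The state is a dict: "clock": time; "qpos": joint angles; "qd": joint speeds; "effort": joint torques, N m; "position": TCP position; "ee_rot": TCP orientation; "contact_force": force on the tool from outside, world axes, zero at the start; "moment": the same for the moment, N m; "width": finger opening in m; "gripper_force": force on a finger pad.
Only numpy, scipy, OpenCV 4.12 (cv2) and the standard library are available. Lean on these libraries where they do the work, as an engineer would, in place of code of your own. Each camera call takes 0.05 s, during which the arm holds its last target. There are 200 camera calls.

## Working session

There is one attempt and no reset: what is moved stays moved. The work goes in short steps, Python scripts to look and compute and a tool call to move; the robot and the scene stay as the last step left them, time stands still between calls to the robot, and variables do not carry over. Pictures are saved under pics/ and viewed, at most 10 in all, crops included, and the job is handed in when it is done.

Besides the shell and the picture viewer there is one more tool, called after "Request:" by a JSON object that holds its "method" and its "body", one argument or row to a line. apply_moves: Moves the arm, as the interface text tells. Its arguments: {"type":"object","properties":{"steps":{"type":"array","items":{"type":"number"}},"jaw":{"type":"number"},"newtons":{"type":"number"}},"required":["steps"]}

```bash
ls; mkdir -p pics; python3 - <<'E'
from rig import *
import cv2
for n in ("scene","side"):
    im=get_image(n); cv2.imwrite(f"pics/{n}0.png",im[:,:,::-1]); print(n,calibration(n))
print(get_state())
E
```

```text
pics
scene {'fx': 594.7700996721443, 'fy': 594.7700996721443, 'cx': 320.97732820603153, 'cy': 248.38740826520325, 'xyz': array([-0.00137183, -0.54239887,  0.38646709]), 'rotation': array([ 0.76902395,  0.51045803, -0.21805343, -0.31699758])}
side {'fx': 613.2889281996364, 'fy': 613.2889281996364, 'cx': 301.5585136391243, 'cy': 234.16490937167833, 'xyz': array([0.13988596, 0.63224997, 0.51158776]), 'rotation': array([-0.23185006, -0.14705469,  0.47583449,  0.83558483])}
{'clock': 0.1, 'qpos': array([-1.33399393e+00,  2.76533093e-01,  1.50600615e+00,  9.26857150e-06,
        1.36071404e+00, -1.21004777e-01]), 'qd': array([-8.55270336e-05, -1.82597285e-03, -3.61796615e-03,  5.87996350e-04,
        2.77950033e-04, -9.35175726e-04]), 'effort': array([ 8.65036200e-04, -4.17700231e+01, -2.46405691e+01, -3.38802884e-04,
        5.81678847e-03,  1.02600970e-05]), 'position': array([ 0.20126049, -0.53812048,  0.23052561]), 'ee_rot': array([-8.29187260e-04,  9.84039225e-01,  1.77949750e-01, -4.35234765e-05]), 'contact_force': array([-0.085444  ,  0.60793115, -0.86393379]), 'moment': array([ 0.00965888, -0.03516254, -0.00687605]), 'gripper_force': 0.0, 'width': 0.08542005458336058}
```

View pics/scene0.png

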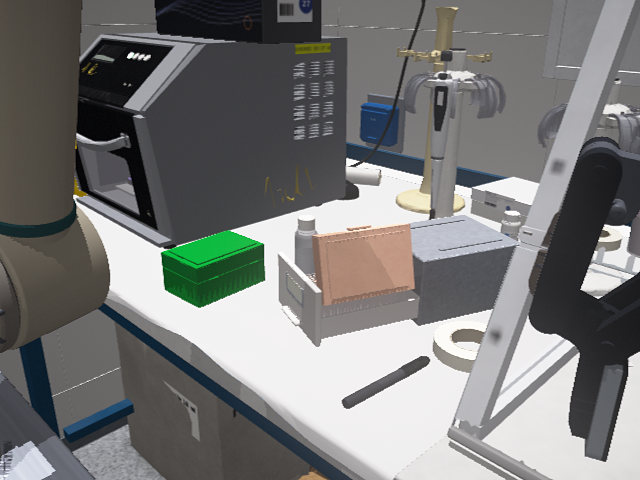

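View pics/side0.png

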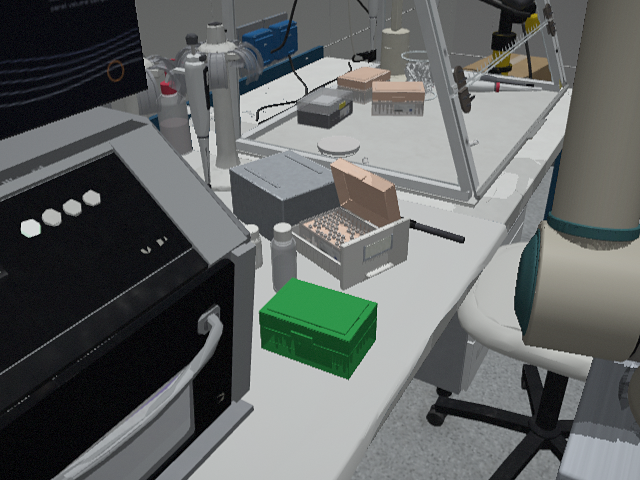

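The scene view shows the open drawer at about (280–418, 225–345), with the peach lid at (315–413, 225–303) and the cabinet behind it. The marker is at (385,382), the tape at (465,345) and the green decoy at (213,267). In the side view the drawer front is at (375,255) and the lid at (365,190). I'll zoom in next.

```bash
python3 - <<'E'
import cv2
a=cv2.imread("pics/scene0.png")[200:360,260:460]; b=cv2.imread("pics/side0.png")[140:310,220:430]
cv2.imwrite("pics/ca.png",cv2.resize(a,None,fx=3.75,fy=3.75,interpolation=cv2.INTER_CUBIC))
cv2.imwrite("pics/cb.png",cv2.resize(b,None,fx=3.5,fy=3.5,interpolation=cv2.INTER_CUBIC))
E
```

```text
(no output)
```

View pics/ca.png

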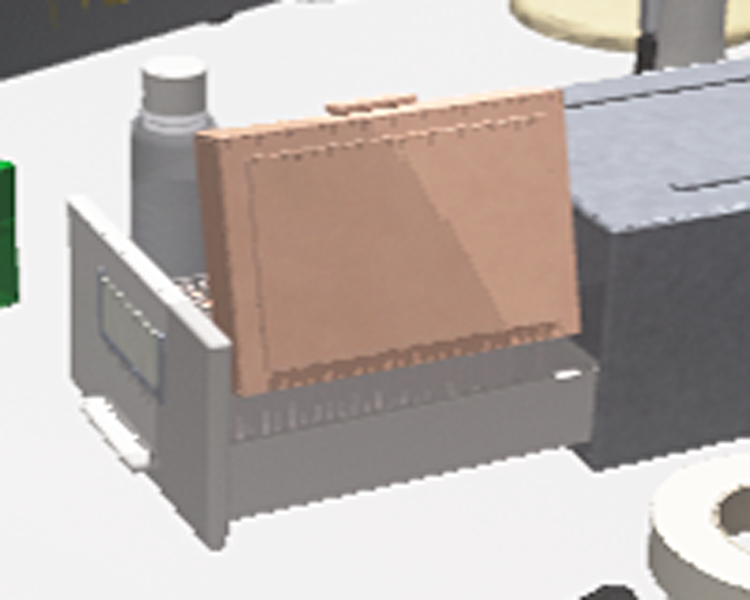

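View pics/cb.png

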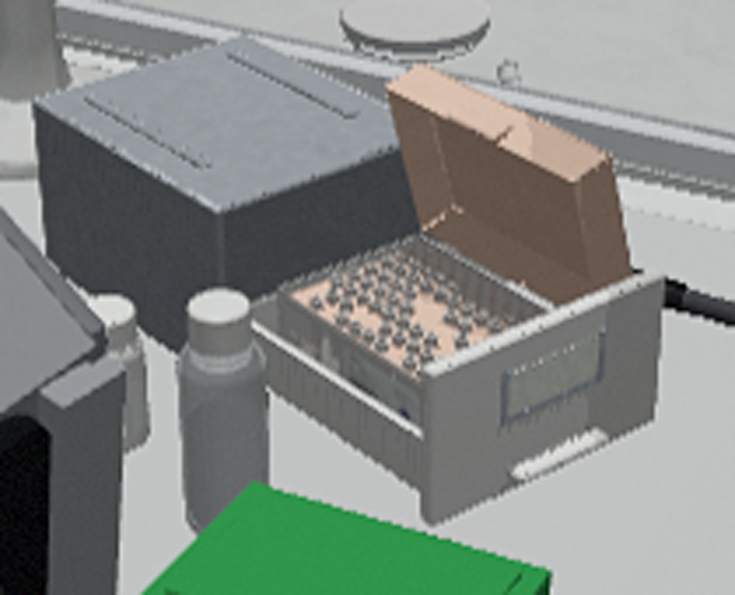

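Corner points in crop pixels:
- **Scene:** the panel's top corners are (68,197) and (212,349), and its right bottom corner is (215,548). The cabinet's front right edge is (610,235)/(597,470). The lid's outer corners are (212,137), (562,92), (578,330) and (240,393).
- **Side:** the panel's top corners are (425,378) and (664,280), and its bottom corners are (430,524) and (655,420). The cabinet's front left top is (218,211). The lid's free edge is (612,155)–(425,65).

```bash
cat > h.py <<'E'
from rig import *
import numpy as np, cv2
from scipy.spatial.transform import Rotation as R
def ray(n,u,v):
    c=calibration(n); d=np.array([(u-c["fx"]*0-c["cx"])/c["fx"],-(v-c["cy"])/c["fy"],-1])
    q=c["rotation"]; return np.array(c["xyz"]),R.from_quat([q[1],q[2],q[3],q[0]]).apply(d)
def plane(n,u,v,z):
    o,d=ray(n,u,v); return o+d*(z-o[2])/d[2]
def tri(a,b):
    (o,d),(p,e)=ray("scene",*a),ray("side",*b)
    s=np.linalg.lstsq(np.c_[d,-e],p-o,rcond=None)[0]
    P,Q=o+s[0]*d,p+s[1]*e; return (P+Q)/2,np.linalg.norm(P-Q)
S=lambda u,v:(260+u/3.75,200+v/3.75)
D=lambda u,v:(220+u/3.5,140+v/3.5)
E
python3 - <<'E'
from h import *
np.set_printoptions(precision=4,suppress=True)
for n,p,z in [("pLt",(68,197),.08),("pRt",(212,349),.08),("pRb",(215,548),.006),("cRt",(610,235),.094),("cRb",(597,470),0)]: print("scene",n,plane("scene",*S(*p),z))
for n,p,z in [("pLt",(425,378),.08),("pRt",(664,280),.08),("pLb",(430,524),.006),("pRb",(655,420),.006),("cLt",(218,211),.094)]: print("side",n,plane("side",*D(*p),z))
print(tri(S(68,197),D(425,378)),tri(S(212,349),D(664,280)))
print("lid",tri(S(212,137),D(612,155)),tri(S(562,92),D(425,65)))
c=[("bottleA cap side",plane("side",*D(222,300),.102)),("bottleA scene",plane("scene",*S(176,65),.102)),("bottleB side",plane("side",*D(108,303),.066))]
print(c)
for n,p in [("mark",(345,404)),("mark",(428,360)),("green",(263,240))]: print(n,plane("scene",*p,.0065))
E
```

```text
scene pLt [0.4739 0.0031 0.08  ]
scene pRt [ 0.4272 -0.1155  0.08  ]
scene pRb [ 0.4328 -0.1122  0.006 ]
scene cRt [ 0.5583 -0.1668  0.094 ]
scene cRb [ 0.5699 -0.1618  0.    ]
side pLt [0.4733 0.0146 0.08  ]
side pRt [ 0.4247 -0.1014  0.08  ]
side pLb [0.4749 0.0064 0.006 ]
side pRb [ 0.4275 -0.1098  0.006 ]
side cLt [ 0.6045 -0.0414  0.094 ]
(array([0.4774, 0.0082, 0.0764]), np.float64(0.00221812725359744)) (array([ 0.4298, -0.1113,  0.0758]), np.float64(0.003967125146687508))
lid (array([ 0.448 , -0.0931,  0.1361]), np.float64(0.0022015268797021827)) (array([ 0.5599, -0.1417,  0.1346]), np.float64(0.0037822655182300664))
[('bottleA cap side', array([0.5525, 0.0341, 0.102 ])), ('bottleA scene', array([0.5545, 0.032 , 0.102 ])), ('bottleB side', array([0.6295, 0.0073, 0.066 ]))]
mark [ 0.3745 -0.2107  0.0065]
mark [ 0.5025 -0.2227  0.0065]
green [0.6056 0.1932 0.0065]
```

```bash
python3 - <<'E'
from h import *
np.set_printoptions(precision=3,suppress=True)
def proj(n,P):
    c=calibration(n); q=c["rotation"]; x=R.from_quat([q[1],q[2],q[3],q[0]]).inv().apply(np.array(P)-c["xyz"])
    return c["cx"]+c["fx"]*x[0]/-x[2], c["cy"]-c["fy"]*x[1]/-x[2]
for n in("scene","side"): print(n,proj(n,[.201,-.538,.23]),proj(n,[.201,-.538,.33]))
for p in [(475,197),(240,143),(565,90),(335,148)]: print("side",p,plane("side",*p,0))
for p in [(455,430),(590,478),(525,245)]: print("scene",p,plane("scene",*p,0))
# lean of posts: two-view of right post top region
print(tri((497,335),(455,90)), tri((455,430),(475,197)))
E
```

```text
scene (np.float64(737.6607746493826), np.float64(520.0325455846122)) (np.float64(843.3732184951255), np.float64(238.2145703585138))
side (np.float64(645.3044212686334), np.float64(62.095365554115915)) (np.float64(661.5611462329014), np.float64(-1.3801302971835128))
side (475, 197) [ 0.409 -0.375  0.   ]
side (240, 143) [ 0.947 -0.382  0.   ]
side (565, 90) [ 0.402 -1.102  0.   ]
side (335, 148) [ 0.746 -0.457  0.   ]
scene (455, 430) [ 0.428 -0.308  0.   ]
scene (590, 478) [ 0.459 -0.428  0.   ]
scene (525, 245) [ 0.929 -0.125  0.   ]
(array([ 0.436, -0.348,  0.163]), np.float64(0.08272266783197074)) (array([ 0.396, -0.325,  0.027]), np.float64(0.0028047149876077957))
```

The solid hood frame has its corner near (0.42, -0.34). I'll keep the arm on its robot side, swing left first, and shut the fingers on the way.

Request:
{"method": "apply_moves", "body": {
  "steps": [0.8, 3.2, 0, 6, 1.5, 6.5, 0, 12, 2.3, 9.8, 0, 18, 3, 13, 0, 24, 3.8, 16.3, 0, 30, 4.5, 19.5, 0, 36, 5.3, 22.8, 0, 42, 6, 26, 0, 47],
  "jaw": 255,
  "newtons": 20
}}

```text
clock: 0.77
position: [0.2613, -0.2766, 0.231]
ee_rot: [-0.0, 0.83, 0.557, 0.0]
contact_force: [0.6, 0.8, 0.2]
width: 0.0
gripper_force: 0.0
```

Request:
{"method": "apply_moves", "body": {
  "steps": [2.5, 1.2, -0.5, 0, 5.5, 2.7, -1, 0, 8.5, 4.1, -2, 0, 11.5, 5.6, -3, 0, 14.5, 7.1, -4, 0, 17.5, 8.6, -5, 0, 20, 9.8, -6, 0, 21.5, 10.5, -6, 0]
}}

```text
clock: 1.43
position: [0.4776, -0.1713, 0.1689]
ee_rot: [-0.002, 0.831, 0.556, -0.0]
contact_force: [0.4, -1.4, 0.8]
width: 0.0001
gripper_force: 0.0
```

```bash
python3 - <<'E'
from h import *
b=get_image("side"); a=get_image("scene"); s=get_state(); print(s["position"],s["ee_rot"],s["contact_force"],s["clock"])
cv2.imwrite("pics/m1.png",np.hstack([cv2.resize(a[80:380,230:530],(400,400)),cv2.resize(b[60:310,210:460],(400,400))])[:,:,::-1])
E
```

```text
[ 0.47820973 -0.17234199  0.17024099] [-5.55611606e-04  8.30623849e-01  5.56833642e-01  9.06351895e-05] [-0.09823216  0.32298271 -0.58472066] 1.5333
```

View pics/m1.png

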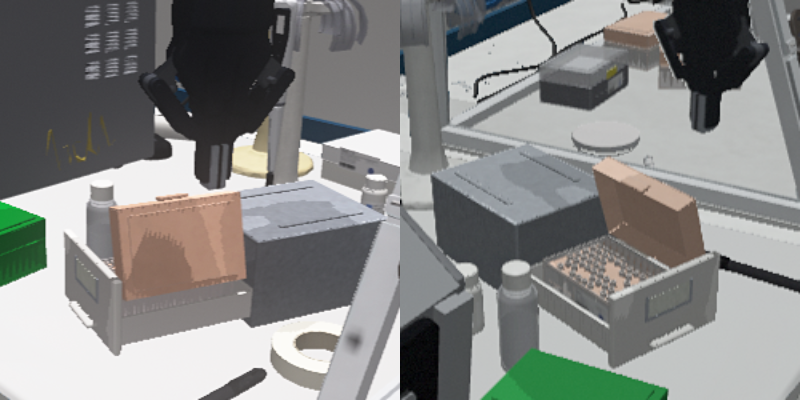

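Gripper is just right of the lid, near (215,185) in the left half, clear of everything. Next: down, then left onto the lid's outer face.

Request:
{"method": "apply_moves", "body": {
  "steps": [0, 0, -2.8, 0, 0, 0, -5.5, 0, 0.57, 1.39, -5.5, 0, 1.02, 2.5, -5.5, 0, 1.32, 3.24, -5.5, 0, 1.55, 3.8, -5.5, 0, 1.74, 4.26, -5.5, 0, 1.93, 4.72, -5.5, 0]
}}

```text
clock: 2.2
position: [0.4962, -0.1265, 0.1173]
ee_rot: [0.001, 0.831, 0.556, 0.0]
contact_force: [-0.7, -1.0, 1.0]
width: -0.0001
gripper_force: 0.6
```

Request:
{"method": "apply_moves", "body": {
  "steps": [0.19, 0.46, 0, 0, 0.38, 0.93, 0, 0, 0.68, 1.67, -0.25, 0, 0.98, 2.41, -0.5, 0, 1.25, 3.06, -0.95, 0, 1.51, 3.7, -1.4, 0, 1.66, 4.07, -1.8, 0, 1.81, 4.44, -2.2, 0]
}}

```text
clock: 2.87
position: [0.514, -0.0812, 0.0937]
ee_rot: [-0.0, 0.831, 0.556, 0.0]
contact_force: [0.9, -0.1, 2.0]
width: 0.0002
gripper_force: 0.6
```

```bash
python3 - <<'E'
from h import *
b=get_image("side"); a=get_image("scene"); s=get_state(); print(s["position"],s["contact_force"],s["clock"])
cv2.imwrite("pics/m2.png",np.hstack([cv2.resize(a[130:380,250:500],(400,400)),cv2.resize(b[110:310,250:450],(400,400))])[:,:,::-1])
E
```

```text
[ 0.51305815 -0.08108953  0.09313409] [-0.10039508 -0.32698429  0.45123589] 2.9667
```

View pics/m2.png

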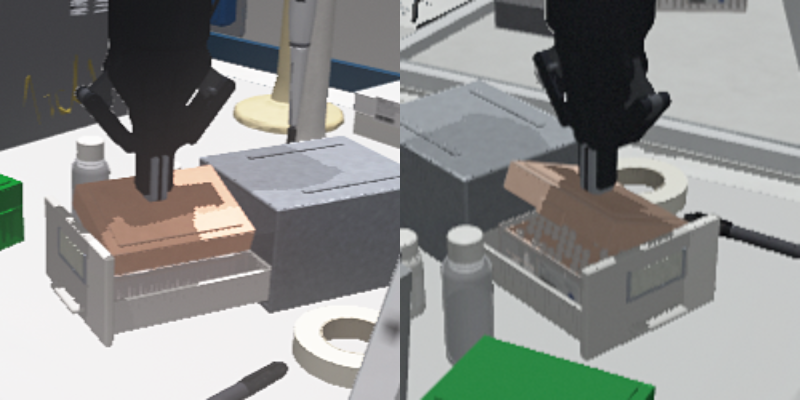

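The lid is following the fingertips and is about 20° from shut; the tips are at (155,190) in the left half. I'll press it down the rest of the way.

Request:
{"method": "apply_moves", "body": {
  "steps": [0.11, 0.28, -0.45, 0, 0.23, 0.56, -0.9, 0, 0.32, 0.79, -1.2, 0, 0.38, 0.93, -1.5, 0, 0.42, 1.02, -1.7, 0, 0.42, 1.02, -1.85, 0, 0.42, 1.02, -1.95, 0, 0.42, 1.02, -1.95, 0]
}}

```text
clock: 3.63
position: [0.5179, -0.0719, 0.0746]
ee_rot: [-0.0, 0.831, 0.556, -0.0]
contact_force: [-0.0, -0.6, -0.4]
width: 0.0001
gripper_force: 0.0
```

Request:
{"method": "apply_moves", "body": {
  "steps": [0, 0, -0.1, 0, 0, 0, -0.2, 0, 0, 0, -0.3, 0, 0, 0, -0.3, 0]
}}

```text
clock: 3.97
position: [0.5198, -0.0725, 0.0741]
ee_rot: [0.002, 0.831, 0.556, 0.001]
contact_force: [-1.0, 0.5, 10.9]
width: -0.0002
gripper_force: 5.8
```

The lid bottomed out at z = 0.074 under about 11 N. Next: lift off, move back in front of the drawer, turn the fingers side-on, and check the lid.

Request:
{"method": "apply_moves", "body": {
  "steps": [0, 0, 0.3, 0, 0, 0, 1.5, 0, 0, 0, 4, 0, 0, 0, 7, -7, -2, 0.8, 8, -14, -5, 1.8, 8, -21, -8, 2.9, 8, -28, -10.5, 3.8, 8, -35]
}}

```text
clock: 4.63
position: [0.4108, -0.0332, 0.1518]
ee_rot: [-0.0, 0.961, 0.277, -0.0]
contact_force: [-1.3, 0.3, -0.2]
width: -0.0
gripper_force: 0.0
```

Request:
{"method": "apply_moves", "body": {
  "steps": [-1, 0.3, 0, -7, -2, 0.6, 0, -14, -2, 0.6, 0, -21, -2, 0.6, 0, -28, -2, 0.6, 0, -35, -2, 0.6, 0, -42, -2, 0.6, 0, -49, -2, 0.6, 0, -55]
}}

```text
clock: 5.3
position: [0.3928, -0.0278, 0.1519]
ee_rot: [0.0, 0.98, -0.198, 0.0]
contact_force: [-0.2, -0.2, -0.3]
width: -0.0002
gripper_force: 0.0
```

```bash
python3 - <<'E'
from h import *
b=get_image("side"); a=get_image("scene"); s=get_state(); print(s["position"],s["ee_rot"],s["contact_force"],s["clock"])
cv2.imwrite("pics/m3.png",np.hstack([cv2.resize(a[130:380,200:450],(400,400)),cv2.resize(b[110:310,250:450],(400,400))])[:,:,::-1])
E
```

```text
[ 0.39282057 -0.02785861  0.15184715] [ 7.78072378e-05  9.80803380e-01 -1.94999292e-01  5.56427710e-06] [ 0.2430306  -0.31909451 -0.17769597] 5.4
```

View pics/m3.png

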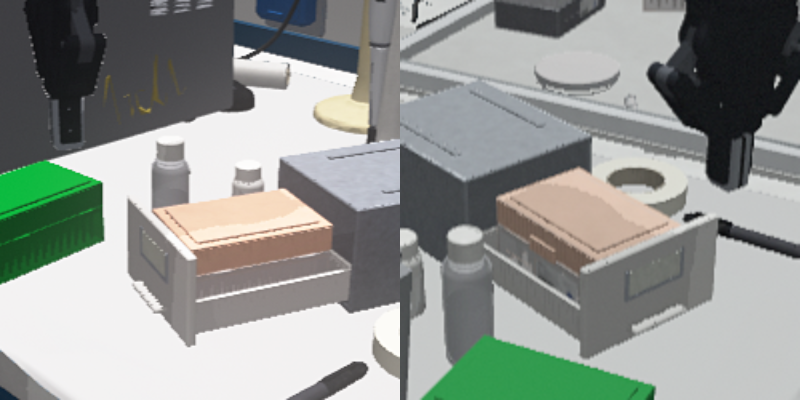

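The lid is shut flat (245,225) and the drawer is still out. I'll check clearance to the green decoy before going down.

```bash
python3 - <<'E'
from h import *
np.set_printoptions(precision=3,suppress=True)
for p in [(200,305),(265,280),(164,287)]: print("scene",plane("scene",*p,0))
for p in [(349,378),(377,342),(265,352)]: print("side",plane("side",*p,0))
E
```

```text
scene [0.399 0.081 0.   ]
scene [ 0.514  0.08  -0.   ]
scene [0.393 0.164 0.   ]
side [0.387 0.152 0.   ]
side [0.387 0.077 0.   ]
side [0.499 0.164 0.   ]
```

Request:
{"method": "apply_moves", "body": {
  "steps": [0, 0, -3.5, 0, 0, 0, -7, 0, 0, 0, -10, 0, 1, -0.41, -10, 0, 2, -0.82, -10, 0, 3, -1.22, -10, 0, 3.7, -1.51, -10, 0, 4.2, -1.71, -10, 0]
}}

```text
clock: 6.07
position: [0.4386, -0.0461, 0.0536]
ee_rot: [0.0, 0.981, -0.195, 0.003]
contact_force: [-0.2, 0.4, -0.6]
width: 0.0001
gripper_force: 0.0
```

Request:
{"method": "apply_moves", "body": {
  "steps": [0.3, -0.12, 0, 0, 0.6, -0.24, 0, 0, 0.9, -0.37, 0, 0, 1.2, -0.49, 0, 0, 1.5, -0.61, 0, 0, 1.8, -0.73, 0, 0, 2.1, -0.86, 0, 0, 2.4, -0.98, 0, 0]
}}

```text
clock: 6.73
position: [0.459, -0.0546, 0.0518]
ee_rot: [-0.0, 0.981, -0.195, -0.0]
contact_force: [-2.2, 0.8, -0.1]
width: -0.0001
gripper_force: 0.9
```

Request:
{"method": "apply_moves", "body": {
  "steps": [0.37, -0.15, 0, 0, 0.74, -0.3, 0, 0, 1.11, -0.45, 0, 0, 1.48, -0.6, 0, 0, 1.85, -0.76, 0, 0, 2.22, -0.91, 0, 0, 2.59, -1.06, 0, 0, 2.96, -1.21, 0, 0]
}}

```text
clock: 7.4
position: [0.4889, -0.0669, 0.0517]
ee_rot: [0.0, 0.981, -0.195, -0.0]
contact_force: [-0.4, 2.5, 0.5]
width: 0.0
gripper_force: 0.9
```

Request:
{"method": "apply_moves", "body": {
  "steps": [0.37, -0.15, 0, 0, 0.74, -0.3, 0, 0, 1.11, -0.45, 0, 0, 1.48, -0.6, 0, 0, 1.85, -0.76, 0, 0, 2.22, -0.91, 0, 0, 2.59, -1.06, 0, 0, 2.96, -1.21, 0, 0]
}}

```text
clock: 8.07
position: [0.5185, -0.0791, 0.0518]
ee_rot: [0.0, 0.981, -0.195, -0.0]
contact_force: [-1.8, 2.1, -0.3]
width: 0.0
gripper_force: 0.9
```

```bash
python3 - <<'E'
from h import *
b=get_image("side"); a=get_image("scene"); s=get_state(); print(s["position"],s["contact_force"],s["clock"])
cv2.imwrite("pics/m4.png",np.hstack([cv2.resize(a[130:380,250:500],(400,400)),cv2.resize(b[110:310,230:430],(400,400))])[:,:,::-1])
E
```

```text
[ 0.51957049 -0.07971082  0.05199539] [ 0.00834571 -0.20063629  1.2885426 ] 8.1667
```

View pics/m4.png

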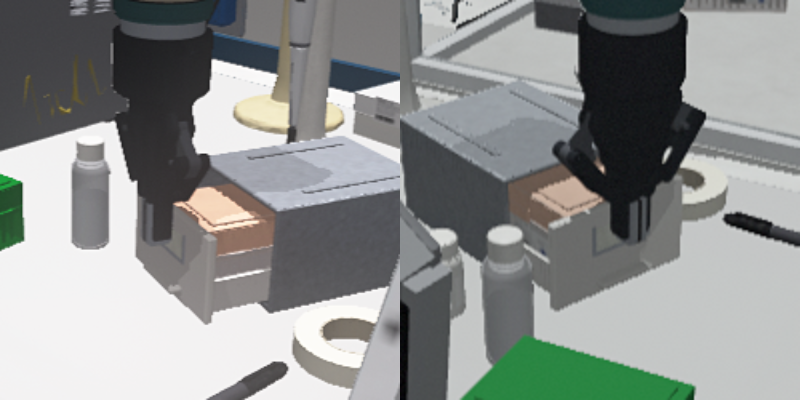

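The drawer is about half in, straight, with the box and shut lid entering under the shell. About 5 cm remain, so I'll slow down.

Request:
{"method": "apply_moves", "body": {
  "steps": [0.33, -0.13, 0, 0, 0.65, -0.27, 0, 0, 0.98, -0.4, 0, 0, 1.3, -0.53, 0, 0, 1.63, -0.67, 0, 0, 1.95, -0.8, 0, 0, 2.28, -0.93, 0, 0, 2.6, -1.06, 0, 0]
}}

```text
clock: 8.83
position: [0.5446, -0.0896, 0.0518]
ee_rot: [-0.0, 0.981, -0.195, 0.0]
contact_force: [-2.0, 1.5, 0.6]
width: 0.0002
gripper_force: 0.9
```

Request:
{"method": "apply_moves", "body": {
  "steps": [0.2, -0.08, 0, 0, 0.4, -0.16, 0, 0, 0.58, -0.24, 0, 0, 0.74, -0.3, 0, 0, 0.9, -0.37, 0, 0, 1.05, -0.43, 0, 0, 1.2, -0.49, 0, 0, 1.3, -0.53, 0, 0]
}}

```text
clock: 9.5
position: [0.5573, -0.0949, 0.0518]
ee_rot: [0.0, 0.981, -0.195, -0.0]
contact_force: [-1.4, 1.9, 0.0]
width: -0.0001
gripper_force: 0.8
```

Request:
{"method": "apply_moves", "body": {
  "steps": [0.1, -0.04, 0, 0, 0.2, -0.08, 0, 0, 0.3, -0.12, 0, 0, 0.4, -0.16, 0, 0, 0.5, -0.2, 0, 0, 0.6, -0.24, 0, 0, 0.7, -0.28, 0, 0, 0.7, -0.28, 0, 0]
}}

```text
clock: 10.17
position: [0.5645, -0.0979, 0.0518]
ee_rot: [0.0, 0.981, -0.195, 0.0]
contact_force: [-1.4, 1.1, -0.1]
width: -0.0004
gripper_force: 0.5
```

Request:
{"method": "apply_moves", "body": {
  "steps": [0.08, -0.03, 0, 0, 0.16, -0.07, 0, 0, 0.24, -0.1, 0, 0, 0.32, -0.13, 0, 0, 0.4, -0.16, 0, 0, 0.4, -0.16, 0, 0]
}}

```text
clock: 10.67
position: [0.5675, -0.099, 0.0518]
ee_rot: [-0.0, 0.981, -0.195, -0.001]
contact_force: [-3.5, 1.4, 2.3]
width: -0.0002
gripper_force: 1.8
```

Request:
{"method": "apply_moves", "body": {
  "steps": [0.08, -0.03, 0, 0, 0.16, -0.07, 0, 0, 0.2, -0.08, 0, 0, 0.2, -0.08, 0, 0]
}}

```text
clock: 11.0
position: [0.5675, -0.099, 0.0518]
ee_rot: [-0.0, 0.981, -0.195, -0.003]
contact_force: [-7.8, 4.0, 6.6]
width: 0.0003
gripper_force: 4.0
```

It's against the stop. I'll back off and look.

Request:
{"method": "apply_moves", "body": {
  "steps": [-0.3, 0.12, 0, 0, -1.5, 0.61, 0, 0, -4, 1.63, 0, 0, -7, 2.86, 0, 0, -10, 4.1, 2, 0, -13, 5.3, 5, 0, -15, 6.1, 8, 0, -15, 6.1, 8, 0]
}}

```text
clock: 11.67
position: [0.4196, -0.0385, 0.1364]
ee_rot: [0.0, 0.981, -0.195, 0.004]
contact_force: [1.0, -0.1, 0.6]
width: -0.0001
gripper_force: 0.0
```

```bash
python3 - <<'E'
from h import *
b=get_image("side"); a=get_image("scene"); s=get_state(); print(s["position"],s["contact_force"],s["clock"])
cv2.imwrite("pics/m5.png",np.hstack([cv2.resize(a[170:370,320:520],(400,400),interpolation=2),cv2.resize(b[130:290,220:380],(400,400),interpolation=2)])[:,:,::-1])
E
```

```text
[ 0.42206522 -0.03961272  0.13359709] [-0.01672828 -0.4284516  -1.30826923] 11.7667
```

View pics/m5.png

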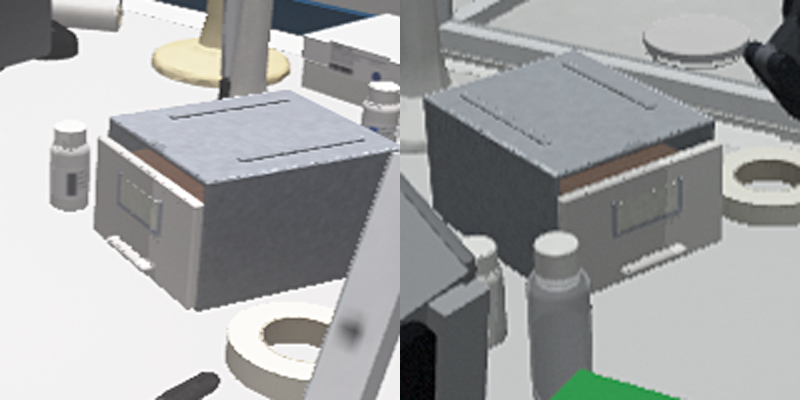

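The panel sits flush against the shell (edge at (200,250) in the left half). The shut lid shows through the top slot, and the bottles, marker and tape are where they were. Handing in.

```bash
python3 -c "
from rig import *
print(sign_off())"
```

```text
the job is handed in; nothing more can be done
None
```

I pushed the tip-box lid shut while the drawer was still out, then pushed the drawer gently home to its stop with the box inside, and handed the job in at about 12 s; the hand-in gave no verdict.

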